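Weigh a parts tray on the sprung bench scale

ROBOT

A 6-joint arm with a two-finger parallel gripper is mounted at the origin on the work surface. World frame = base frame: x ahead of the robot, y to its left, z up, the work surface at z = 0. Lengths are in m, angles in rad, forces in N, time in s.
With the tool pointing down it reaches from about 0.325 to 0.775 m from the base axis. Payload 5.5 kg.
Tool frame: the origin (TCP) lies between the finger pads; the fingertips stand 8 mm ahead of it and the grasp point (between the pads) lies 11 mm behind it (tcp_to_tips is the distance from the TCP to the fingertips, in m); z points along the fingers, y is the line along which they close (so a half turn about z gives the same grasp; the last joint's range is limited). The gripper opens to 88 mm and grips with 3 to 60 N. Pads are 20 mm wide; open, the fingers measure 115 mm over their backs; the gripper's body (75 mm by 178 mm) begins 61 mm behind the grasp point.
Start: joints at [-1.209, 0.091, 1.231, -0, 1.82, -0.057], TCP at [0.244, -0.548, 0.231] pointing down, gripper open.
Joint ranges: [-2.87, 2.87], [-0.86, 2.18], [0.17, 2.46], [-1.51, 4.65], [0.06, 2.69], [-2.65, 2.65]. Speed limits (rad/s): [2.57, 2.57, 3.01, 3.14, 3.14, 3.14].

INTERFACE

Orientations are given as a unit quaternion [w, x, y, z].
In Python, from bench import * gives the robot as it stands. Calls block until the motion is done:
- move_to(position, orientation): joint-space move of the TCP to a pose.
- move_l(position, speed=0.15, orientation=None): straight line of the TCP; orientation=None keeps the orientation; speed is the mean speed in m/s.
- movej(angles): joint-space move.
- gripper_open() and close(): open the fingers fully, or close them until they stop; the grip force is fixed at half the most.
- hold(seconds).
- inverse_kinematics(position, orientation): joint angles nearest the present ones, or None.
- state(): the state.
- get_image(name): name is "side" or "top" or "wrist"; returns a dict with "frame" (400x640x3 uint8, blue, green, red), "depth" (400x640 float32, m along the optical axis (not along the pixel's ray), 0 where there is no reading), "camera_matrix" (3x3 intrinsics, pixels), "view" (4x4, takes a point from world to camera coordinates). Camera axes: x right, y up, looking along -z (the intrinsics and any distortion apply to the point x, -y, -z); pixel columns grow to the right and rows downward; lengths in m; the calibration is good to about 2 mm. A picture is of the moment at which its call begins.
A pose or a line that the arm cannot do raises IKError and nothing moves.
- job_done(): hands the job in; it is judged then, once.
The state is a dict: "time": time; "joint_pos": joint angles; "dq": joint speeds; "joint_torque": joint torques, N m; "ee_pos": TCP position; "ee_rot": TCP orientation; "ft_force": force on the tool from outside, world axes, zero at the start; "moment": the same for the moment, N m; "finger_gap": finger opening in m; "finger_force": force on a finger pad.
Only numpy, scipy, OpenCV 4.12 (cv2) and the standard library are available. Lean on these libraries where they do the work, as an engineer would, in place of code of your own. Each camera call takes 0.05 s, during which the arm holds its last target. There are 200 camera calls.

TASK

Weigh the loaded rectangular parts tray (not the round pail): pick it up by the bar of its handle, keep it upright, and hang the bar in both hooks of the spring scale. Let it down slowly, so that the pointer sinks without a jerk or a bounce as the spring takes the weight, then let go and leave the tray hanging still.

Things in the scene. Friction and masses are not known exactly. Their poses are not given: they have to be found in the camera images.
- tray_bar (a point): Middle of the handle bar (grasp here) of the rectangular blue metal tray of fittings; tray 110 (x) x 175 (y) x 55 mm high, 0.5 to 0.7 kg. The round steel bar, 10 mm thick, runs along y, 166 mm between its two uprights, 145 mm above the tray's underside; z up. Pinched across the bar, the tray hangs level and can swing about it. The round pail (110 mm high with its curved handle) is not part of the job.
- scale_seat (a point): Where the middle of the tray's bar lies when hung, bar along y (either way round), z up; moves with the hooks. Two 8 mm wire hooks at y = -45 and +45 mm, free between. Each is a trough open upward: flat bottom 18 mm wide (wire axis 9 mm below this point), sides sloping out to 54 mm apart at the top, wire reaching 29 mm above this point. Bar comes in from above, or over the lips from -x.
- scale_stand: Grey spring scale, fixed; origin on the bench below the hooks, same axes as the seat. Column 50 x 64 mm, 280 mm high, its face at x = 140 mm; the hook wires run back to it along x, level with the hooks' tops, joined by a cross bar at x = 124 mm. Base plate beneath the column, 16 mm high, and two flat feet 12 mm high under the hooks. White plates with black pointers on both cheeks.
- scale (a joint): Sinking of hooks and pointer in m: 0 empty, growing downward, end stop 0.055. Spring 200 N/m, damped: the hung tray settles at 0.024 to 0.035, its weight / 200. Let go when the hooks have barely sunk, the tray drops and the pointer jerks; pressed well past the resting point and let go, it springs up.

How it is judged:
At the end, for the whole second after the job is handed in: The tray hangs by its bar in both hooks (bar within 13 mm across and 30 mm along of the seat, within 6 mm below and 8 mm above it in height, lined up within 0.2 rad), upright within 0.2 rad, with the scale sunk 20 to 40 mm by its weight and the pointer still (under 0.02 m/s) (x of tray_bar in the frame of scale_seat between -0.013 and 0.013 m and y of tray_bar in the frame of scale_seat between -0.03 and 0.03 m and z of tray_bar in the frame of scale_seat between -0.006 and 0.008 m and angle between the y axis of tray_bar and the y axis of scale_seat, either way round below 0.2 rad and angle between tray_bar's own z axis and vertical below 0.2 rad and value of joint scale between 0.02 and 0.04 m and velocity of joint scale between -0.02 and 0.02 m/s); the robot touches nothing.
It fails at once if the scale is jerked: the pointer moves faster than 0.2 m/s (velocity of joint scale above 0.2 m/s or velocity of joint scale below -0.2 m/s).
It fails at once if the tray is tipped by more than 45 degrees (angle between tray_bar's own z axis and vertical above 0.785 rad).
It also fails if it takes over 54 s, if anything falls off the work surface, if the arm or the gripper's body presses on something with over 40 N, if the wrist force passes 120 N, or if a joint passes its speed limit or range.

## Working session

There is one attempt and no reset: what is moved stays moved. The work goes in short steps, each a Python script; the robot and the scene stay as the last script left them, time stands still between calls to the robot, and variables do not carry over. Pictures are saved under pics/ and viewed, at most 10 in all, crops included, and the job is handed in when it is done.

```bash
mkdir -p pics; ls; cat > h.py <<'E'
from bench import *
import numpy as np, cv2
def cloud(im):
    d=im["depth"];K=im["camera_matrix"];V=np.array(im["view"])
    v,u=np.mgrid[:d.shape[0],:d.shape[1]]
    p=np.stack([(u-K[0][2])/K[0][0]*d,-(v-K[1][2])/K[1][1]*d,-d,np.ones_like(d)],-1)
    w=(p@np.linalg.inv(V).T)[...,:3]; w[d<=0]=np.nan
    return w
E
python3 - <<'E'
from h import *
for n in("top","side"):
    im=get_image(n); cv2.imwrite(f"pics/{n}0.png",im["frame"]); np.savez(f"{n}0.npz",**im)
    print(n,np.linalg.inv(im["view"]).round(3),im["camera_matrix"])
print(state())
E
```

```text
pics
top [[ 0.037  0.973 -0.226  0.34 ]
 [-0.999  0.036 -0.012 -0.057]
 [-0.004  0.226  0.974  0.99 ]
 [ 0.     0.     0.     1.   ]] [[436.05303331   0.         324.40099302]
 [  0.         436.05303331 200.25580658]
 [  0.           0.           1.        ]]
side [[ 0.999  0.004 -0.051  0.487]
 [-0.047  0.48  -0.876 -0.693]
 [ 0.021  0.877  0.48   0.515]
 [ 0.     0.     0.     1.   ]] [[369.89718385   0.         310.67749582]
 [  0.         369.89718385 197.75558432]
 [  0.           0.           1.        ]]
{'time': 0.1, 'joint_pos': array([-1.20871344e+00,  9.17943382e-02,  1.23175720e+00,  6.93810589e-07,
        1.81982035e+00, -5.67177258e-02]), 'dq': array([-3.14065255e-05, -2.12317177e-03, -3.98174416e-03, -5.19294100e-04,
       -2.78408679e-04,  3.75579710e-04]), 'joint_torque': array([ 3.05390320e-03, -4.47856450e+01, -4.07572067e+01,  7.00377370e-02,
        2.84646690e-02, -1.11147378e-04]), 'ee_pos': array([ 0.24389658, -0.54791033,  0.22961817]), 'ee_rot': array([-8.79317424e-04,  9.78155346e-01,  2.07873346e-01, -1.34969298e-04]), 'ft_force': array([ 0.16170722,  0.24232528, -0.90475669]), 'moment': array([-0.00292307, -0.02830595, -0.05218865]), 'finger_force': 0.0, 'finger_gap': 0.08768758935783208}
```

View pics/top0.png

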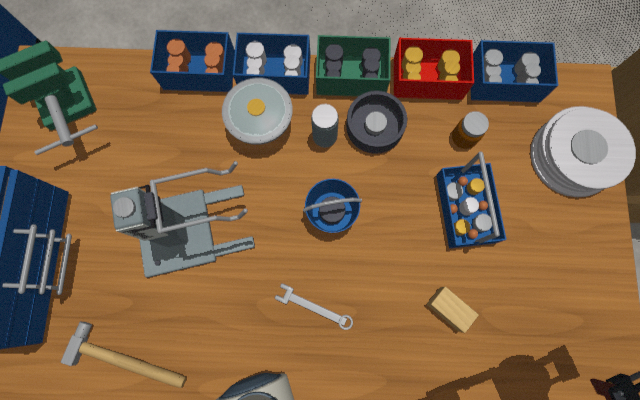

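View pics/side0.png

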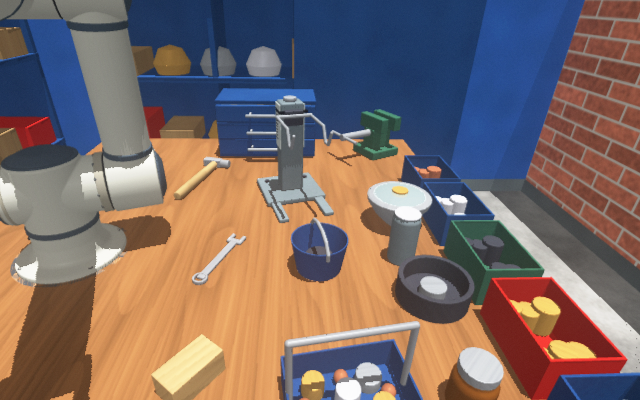

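The top view shows the tray with its bar running from (481,155) to (494,235), the pail at (332,205), and the scale with its column at (130,210) and hook ends near (235,168) and (242,213). The side view shows the bar from (290,345) to (415,330). Next I'll get 3D positions.

```bash
python3 - <<'E'
from h import *
T=dict(np.load("top0.npz"));S=dict(np.load("side0.npz"))
wt=cloud(T);ws=cloud(S)
def box(w,u0,u1,v0,v1,z0,z1):
    p=w[v0:v1,u0:u1].reshape(-1,3); return p[(p[:,2]>z0)&(p[:,2]<z1)]
def line(p,n):
    c=np.median(p,0); 
    d=np.linalg.svd(p-p.mean(0),full_matrices=0)[2][0]; t=(p-p.mean(0))@d
    print(n,len(p),"mean",p.mean(0).round(4),"dir",d.round(3),"ends",(p.mean(0)+t.min()*d).round(4),(p.mean(0)+t.max()*d).round(4), "resid",(np.linalg.norm(p-p.mean(0)-np.outer(t,d),axis=1)).max().round(4))
line(box(wt,465,510,140,250,.125,.165),"bar top")
line(box(ws,270,430,310,370,.125,.165),"bar side")
# scale
sc=wt[150:290,100:270]
for z0,z1 in((.005,.02),(.1,.17),(.17,.2),(.2,.23),(.23,.27),(.27,.33)):
    p=box(wt,100,262,150,285,z0,z1); q=box(ws,235,345,90,225,z0,z1); 
    for a in(p,q): print(z0,len(a),a.min(0).round(3) if len(a) else"",a.max(0).round(3) if len(a) else "")
for lab,r in(("h1",(190,245,150,182)),("h2",(190,255,198,232))):
    p=box(wt,*r,.1,.3); p=p[np.argsort(p[:,1])]; print(lab); print(p[::max(1,len(p)//25)].round(3))
# column top rect
p=box(wt,100,160,180,240,.26,.3); print("col",cv2.minAreaRect(p[:,:2].astype(np.float32)))
im=T["frame"][140:280,100:270]; cv2.imwrite("pics/a.png",cv2.resize(im,None,fx=4,fy=4,interpolation=2))
im=S["frame"][80:230,230:350]; cv2.imwrite("pics/b.png",cv2.resize(im,None,fx=4,fy=4,interpolation=2))
E
```

```text
bar top 496 mean [ 0.5594 -0.3717  0.1478] dir [-0.989 -0.148 -0.002] ends [ 0.6475 -0.3585  0.148 ] [ 0.4755 -0.3842  0.1476] resid 0.0223
bar side 1322 mean [ 0.5595 -0.3758  0.1474] dir [-0.989 -0.148 -0.002] ends [ 0.6497 -0.3622  0.1476] [ 0.4769 -0.3882  0.1472] resid 0.0222
0.005 4225 [0.371 0.096 0.005] [0.671 0.478 0.02 ]
0.005 1832 [0.284 0.108 0.005] [0.763 1.238 0.02 ]
0.1 435 [0.443 0.255 0.1  ] [0.52  0.302 0.169]
0.1 1695 [ 0.293 -0.062  0.1  ] [0.569 0.731 0.17 ]
0.17 92 [0.442 0.257 0.17 ] [0.474 0.301 0.2  ]
0.17 734 [0.298 0.254 0.17 ] [0.568 0.567 0.2  ]
0.2 363 [0.442 0.096 0.2  ] [0.575 0.301 0.23 ]
0.2 1163 [0.279 0.093 0.2  ] [0.578 0.726 0.23 ]
0.23 1991 [0.442 0.087 0.23 ] [0.581 0.318 0.27 ]
0.23 717 [0.443 0.086 0.23 ] [0.58  0.304 0.27 ]
0.27 681 [0.449 0.257 0.27 ] [0.513 0.314 0.284]
0.27 150 [0.449 0.259 0.27 ] [0.515 0.309 0.283]
h1
[[0.577 0.112 0.242]
 [0.576 0.115 0.243]
 [0.578 0.117 0.242]
 [0.571 0.121 0.23 ]
 [0.57  0.125 0.218]
 [0.568 0.128 0.212]
 [0.569 0.132 0.21 ]
 [0.567 0.136 0.208]
 [0.567 0.14  0.207]
 [0.571 0.144 0.208]
 [0.568 0.14
[... 328 characters left out ...]
[[0.489 0.087 0.243]
 [0.491 0.091 0.241]
 [0.486 0.094 0.24 ]
 [0.489 0.099 0.233]
 [0.482 0.104 0.214]
 [0.481 0.109 0.208]
 [0.482 0.114 0.21 ]
 [0.481 0.117 0.211]
 [0.483 0.121 0.21 ]
 [0.484 0.125 0.209]
 [0.476 0.127 0.22 ]
 [0.475 0.13  0.222]
 [0.475 0.133 0.234]
 [0.479 0.136 0.231]
 [0.48  0.139 0.235]
 [0.478 0.141 0.245]
 [0.471 0.144 0.245]
 [0.474 0.148 0.245]
 [0.472 0.151 0.244]
 [0.472 0.155 0.245]
 [0.471 0.159 0.242]
 [0.47  0.162 0.243]
 [0.472 0.166 0.242]
 [0.468 0.17  0.245]
 [0.466 0.173 0.245]
 [0.464 0.177 0.244]
 [0.464 0.18  0.243]
 [0.461 0.184 0.242]]
col ((0.48139387369155884, 0.2867264151573181), (0.0690908432006836, 0.050239864736795425), 16.543577194213867)
```

View pics/a.png

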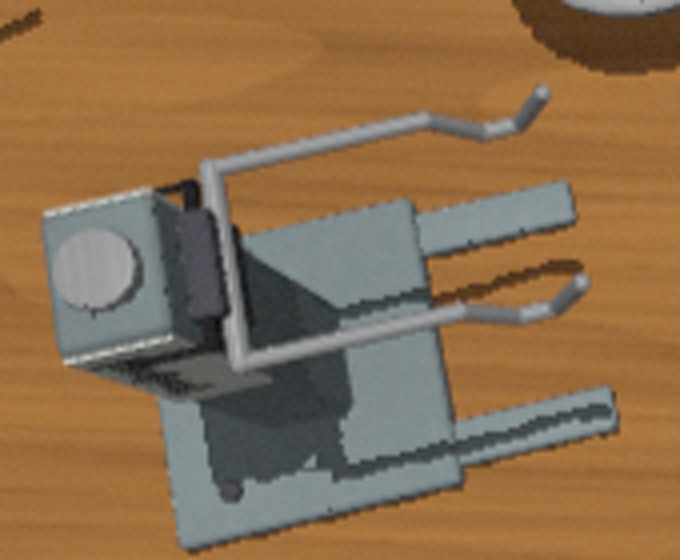

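View pics/b.png

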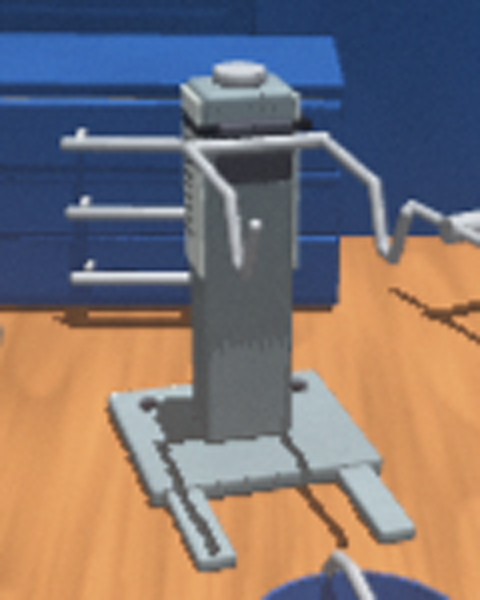

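The crops show the trough bottoms at about (500,130) and (535,315) in the top crop, with the arms running back to the column at about 16° to world y. Next: refine the fits, then grasp and lift.

```bash
cat >> h.py <<'E'
def q(a): return [0,np.cos(a/2),np.sin(a/2),0]
def fz(n=10):
    r=[]
    for _ in range(n): hold(0.02); r.append(state()["ft_force"])
    return np.mean(r,0)
E
python3 - <<'E'
from h import *
wt=cloud(dict(np.load("top0.npz")));ws=cloud(dict(np.load("side0.npz")))
def box(w,u0,u1,v0,v1,z0,z1):
    p=w[v0:v1,u0:u1].reshape(-1,3); return p[(p[:,2]>z0)&(p[:,2]<z1)]
ang=[]
for n,w,r,zz in(("T",wt,(465,510,140,250),(.143,.156)),("S",ws,(270,430,310,370),(.14,.156))):
    p=box(w,*r,*zz); L=cv2.fitLine(p[:,:2].astype(np.float32),cv2.DIST_HUBER,0,.01,.01).ravel()
    t=(p[:,:2]-L[2:])@L[:2]; m=L[2:]+L[:2]*(np.percentile(t,.5)+np.percentile(t,99.5))/2
    print(n,len(p),L.round(4),"mid",m.round(4),"len",np.ptp(t).round(3),"z",np.percentile(p[:,2],[5,50,95]).round(4))
for n,w,R in(("T",wt,((160,225,150,195),(165,225,208,240))),):
    for r in R:
        p=box(w,*r,.236,.25); L=cv2.fitLine(p[:,:2].astype(np.float32),cv2.DIST_HUBER,0,.01,.01).ravel(); print("wire",len(p),L.round(4),np.degrees(np.arctan2(L[1],L[0])).round(2))
# hook troughs and lips in a trial stand frame
a=np.radians(15.7); R=np.array([[-np.sin(a),np.cos(a)],[-np.cos(a),-np.sin(a)]])
c=np.array([.5255,.126])
for n,w,r in(("T",wt,(100,262,150,285)),("S",ws,(235,345,90,225))):
    p=box(w,*r,.195,.26); xy=(p[:,:2]-c)@R.T; k=(xy[:,0]<.09)&(abs(xy[:,1])<.07)&(xy[:,0]>-.06)
    xy=xy[k];z=p[k,2]
    for s in(-1,1):
        h=(xy[:,1]*s>0); b=h&(z<.214)&(xy[:,0]<.06); l=h&(z>.238)
        print(n,s,"bottom",b.sum(),xy[b].mean(0).round(4) if b.any() else"",np.percentile(z[b],[5,50]).round(4) if b.any() else"","lip x min",xy[l,0].min().round(4) if l.any() else "","y med by x", [np.median(xy[h&(abs(xy[:,0]-X)<.006),1]).round(4) for X in(-.02,0,.02,.05,.08)])
        for zl in(.222,.230): 
            k2=h&(abs(z-zl)<.004); x=xy[k2,0]; print("   z",zl,"L",x[x<0].mean().round(4),"R",x[x>0].mean().round(4))
E
```

```text
T 461 [ 0.9884  0.1517  0.5753 -0.3693] mid [ 0.5619 -0.3713] len 0.173 z [0.1451 0.149  0.152 ]
S 1185 [ 0.99    0.1409  0.5566 -0.3765] mid [ 0.5631 -0.3756] len 0.175 z [0.1446 0.1498 0.1518]
wire 231 [ 0.2791 -0.9603  0.5507  0.2021] -73.79
wire 254 [ 0.2742 -0.9617  0.4638  0.1808] -74.08
T -1 bottom 48 [ 0.0029 -0.045 ] [0.2066 0.2095] lip x min -0.0279 y med by x [np.float64(-0.044), np.float64(-0.0452), np.float64(-0.0443), np.float64(-0.0449), np.float64(-0.0449)]
   z 0.222 L -0.0122 R 0.0162
   z 0.23 L -0.0168 R 0.021
T 1 bottom 45 [0.003  0.0448] [0.2059 0.2097] lip x min -0.0281 y med by x [np.float64(0.0452), np.float64(0.0451), np.float64(0.0447), np.float64(0.0448), np.float64(0.0444)]
   z 0.222 L -0.012 R 0.0158
   z 0.23 L -0.0164 R 0.0212
S -1 bottom 22 [-0.0002 -0.0452] [0.2071 0.2105] lip x min -0.0298 y med by x [np.float64(-0.0453), np.float64(-0.0433), np.float64(-0.0462), np.float64(-0.0434), np.float64(-0.0433)]
   z 0.222 L -0.0161 R 0.0153
   z 0.23 L -0.0208 R 0.0207
S 1 bottom 21 [-0.0018  0.0445] [0.2055 0.211 ] lip x min -0.0297 y med by x [np.float64(0.045), np.float64(0.0461), np.float64(0.0441), np.float64(0.0454), np.float64(0.0457)]
   z 0.222 L -0.0168 R 0.0161
   z 0.23 L -0.0209 R 0.0205
```

```bash
python3 - <<'E'
from h import *
a=.147; b=np.array([.5625,-.3735])
move_to([*b,.27],q(a)); move_l([*b,.20],.15)
f0=fz(); print("f0",f0)
move_l([*b,.134],.08)
close(); hold(.2); s=state(); print("gap",s["finger_gap"],s["finger_force"],s["ee_pos"])
move_l([*b,.18],.06); f1=fz(); print("weight",(f1-f0)); 
move_l([*b,.31],.12); hold(.5); f1=fz(25); s=state(); print("weight",f1-f0,s["moment"],s["finger_gap"],s["time"])
np.save("f0.npy",f0)
im=get_image("side"); cv2.imwrite("pics/s1.png",im["frame"])
E
```

```text
f0 [0.18569396 0.41869637 0.25161371]
gap 0.009079201100218271 29.99991774559021 [ 0.56249554 -0.37353006  0.13398314]
weight [ 0.03611761 -0.32036797 -5.78488367]
weight [-0.25112995 -0.39785035 -5.74706016] [-0.00988576  0.0431536  -0.0468192 ] 0.009063507279810873 7.85
```

View pics/s1.png

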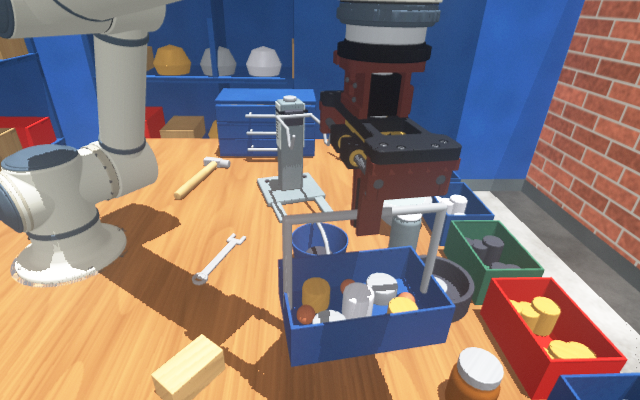

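The side view shows the tray held level by the bar, which runs from (287,215) to (445,205). It weighs about 5.75 N, so I expect it to sink about 29 mm. Next I'll carry it above the hooks.

```bash
python3 - <<'E'
from h import *
a=np.radians(15.9); c=np.array([.5253,.1268]); ux=np.array([-np.sin(a),np.cos(a)])
move_l([*(c-.1*ux),.31],.1,q(a)); move_l([*c,.31],.06); hold(.8)
move_l([*c,.249],.05); hold(.5); s=state(); print(s["ee_pos"],s["ee_rot"],s["time"],fz()-np.load("f0.npy"))
im=get_image("side"); w=cloud(im); cv2.imwrite("pics/s2.png",cv2.resize(im["frame"][80:300,180:440],None,fx=3,fy=2.7))
im2=get_image("top"); w2=cloud(im2); np.savez("b2.npz",w=w,w2=w2,f=im["frame"])
R=np.array([[-np.sin(a),np.cos(a)],[-np.cos(a),-np.sin(a)]])
for W in(w,w2):
    p=W.reshape(-1,3); p=p[~np.isnan(p[:,0])]; xy=(p[:,:2]-c)@R.T
    for s in(-1,1):
        k=(abs(xy[:,0])<.02)&(xy[:,1]*s>.055)&(xy[:,1]*s<.078)&(p[:,2]>.24)&(p[:,2]<.28)
        if k.any(): print(s,k.sum(),"bar x range",np.percentile(xy[k,0],[5,50,95]).round(4),"z",np.percentile(p[k,2],[5,50,95]).round(4))
    k=(abs(xy[:,0])<.02)&(p[:,2]>.245)&(p[:,2]<.268)&(abs(xy[:,1])<.12)&(abs(xy[:,1])>.05); print("bar y",xy[k,1].min(),xy[k,1].max())
E
```

```text
[0.52530996 0.12678432 0.24898848] [-2.53929294e-06  9.90392733e-01  1.38283169e-01  1.58986351e-06] 16.575 [-0.13681674 -0.31514416 -5.92130886]
-1 41 bar x range [-0.0059 -0.0028  0.0015] z [0.2507 0.2573 0.2603]
1 46 bar x range [-0.0052 -0.003   0.0007] z [0.2519 0.2573 0.2606]
bar y -0.08881458049173975 0.08636093603607485
1 63 bar x range [-0.0039 -0.001   0.0037] z [0.2551 0.2586 0.2605]
bar y 0.050141210371674225 0.08725369677629886
```

View pics/s2.png

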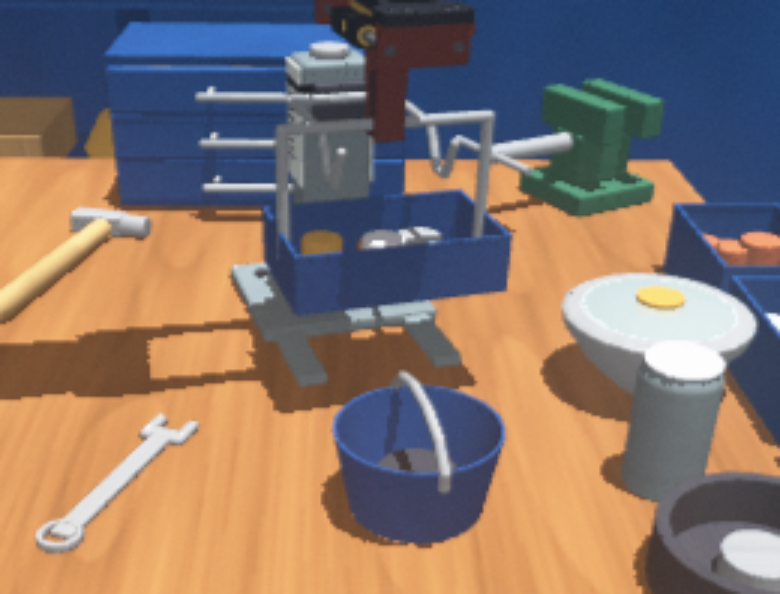

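The picture shows the bar from (280,125) to (490,115), centred over both troughs and level, within about 2 mm. Now the slow descent, tracking the load.

```bash
python3 - <<'E'
from h import *
c=[.5253,.1268]; f0=np.load("f0.npy")
move_l([*c,.213],.03)
z=.213
while z>.165:
    z-=.004; move_l([*c,z],.02); f=fz(8)-f0; print(round(z,3),f.round(2))
    if f[2]>-1.0: break
while f[2]<-.25 and z>.16:
    z-=.0012; move_l([*c,z],.01); hold(.1); f=fz(12)-f0; print(round(z,4),f.round(2))
s=state(); print(s["time"],s["moment"])
im=get_image("side"); cv2.imwrite("pics/s3.png",cv2.resize(im["frame"][80:300,180:440],None,fx=3,fy=2.7))
E
```

```text
0.209 [-0.54 -0.5  -5.26]
0.205 [-0.23 -0.42 -4.81]
0.201 [-0.02 -0.29 -3.82]
0.197 [-0.12 -0.82 -2.98]
0.193 [ 0.11 -0.54 -2.6 ]
0.189 [ 0.4  -0.26 -1.39]
0.185 [-0.04 -0.34 -0.63]
0.1838 [ 0.18 -0.21 -0.54]
0.1826 [ 0.38 -0.18 -0.11]
22.7083 [ 0.04924287 -0.1183979   0.0102072 ]
```

View pics/s3.png

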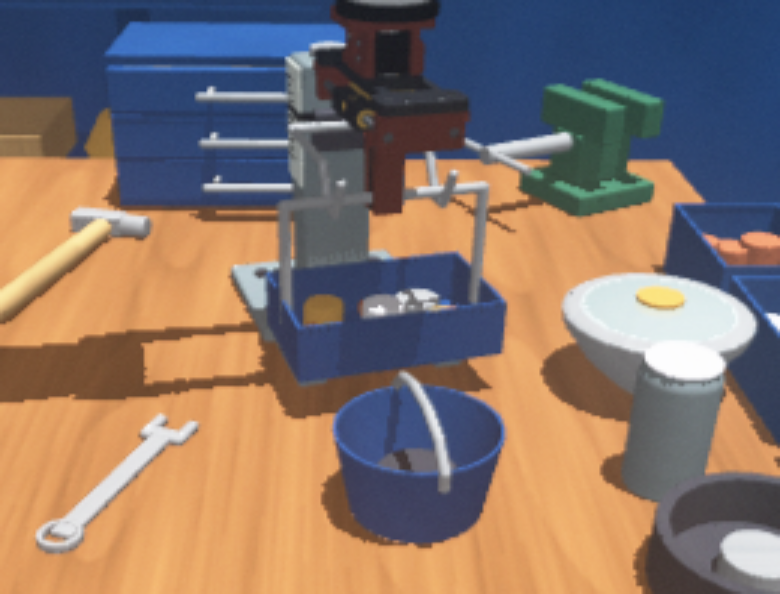

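The bar is lying in both hooks, at about (335,200) and (445,190), and the scale carries the full weight. Releasing and backing off upward.

```bash
python3 - <<'E'
from h import *
c=[.5253,.1268]
gripper_open(); hold(.8); print(state()["finger_gap"],fz()-np.load("f0.npy"))
move_l([*c,.25],.06); move_l([*c,.33],.15); move_l([.45,-.2,.33],.25); hold(1); print(state()["time"])
im=get_image("side"); w=cloud(im); im2=get_image("top"); w2=cloud(im2)
cv2.imwrite("pics/s4.png",np.vstack([cv2.resize(im["frame"][110:290,180:440],(430,298)),cv2.resize(im2["frame"][140:280,90:290],(430,301))]))
a=np.radians(15.9);R=np.array([[-np.sin(a),np.cos(a)],[-np.cos(a),-np.sin(a)]])
for W in(w,w2):
    p=W.reshape(-1,3); p=p[~np.isnan(p[:,0])]; xy=(p[:,:2]-c)@R.T
    for s in(-1,1):
        k=(abs(xy[:,0])<.025)&(xy[:,1]*s>.055)&(xy[:,1]*s<.078)&(p[:,2]>.165)&(p[:,2]<.21)
        k2=(abs(xy[:,1]-s*.045)<.008)&(xy[:,0]>.04)&(xy[:,0]<.1)&(p[:,2]>.18)
        if k.any(): print(s,k.sum(),"bar x",np.percentile(xy[k,0],[5,50,95]).round(4),"z",np.percentile(p[k,2],[5,50,95]).round(4),"wire z",np.percentile(p[k2,2],[50,95]).round(4))
E
```

```text
0.0877543365140671 [-0.25991188 -0.11183486 -0.28477018]
29.4417
-1 33 bar x [-0.0049 -0.0018  0.0015] z [0.1856 0.1905 0.1939] wire z [0.2167 0.2188]
1 17 bar x [-0.0051 -0.0024  0.0012] z [0.1873 0.1909 0.1934] wire z [0.2181 0.219 ]
-1 61 bar x [-0.0036  0.0004  0.005 ] z [0.1877 0.1912 0.194 ] wire z [0.2159 0.2184]
1 66 bar x [-0.0037  0.      0.005 ] z [0.1881 0.1917 0.1933] wire z [0.2158 0.2179]
```

View pics/s4.png

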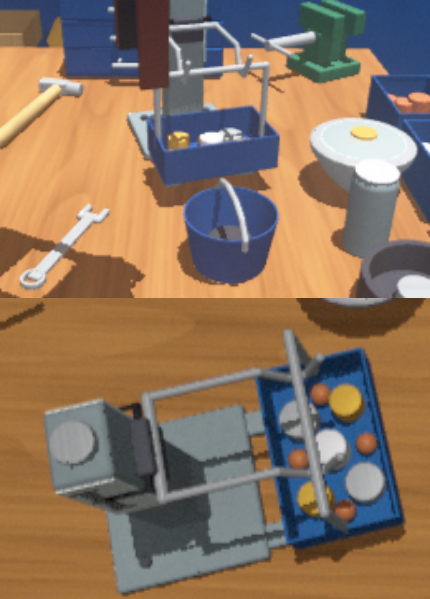

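The tray hangs level with its bar in both hooks, the wires have sunk about 26–27 mm, and the gripper is clear.

```bash
python3 -c "
from bench import *
hold(1); print(job_done())"
```

```text
the job is handed in; nothing more can be done
None
```

I handed the job in at about 30 s of the 54 s limit, with the tray hanging level by its bar in both hooks, the scale sunk about 26–27 mm (the tray weighs about 5.75 N) and the gripper clear; I did not measure the pointer's speed, and no verdict came back.

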